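Line up the reagent bottles by height on the bottle rail

ROBOT

A 6-joint arm with a two-finger parallel gripper is mounted at the origin on a cart in front of the work surface, level with it; the furniture and walls round the work are solid. World frame = base frame: x ahead of the robot, y to its left, z up, the work surface at z = 0. Lengths are in m, angles in rad, forces in N, time in s.
With the tool pointing down it reaches from about 0.3 to 0.875 m from the base axis. Payload 6.4 kg.
Tool frame: the origin (TCP) lies on the centre line of the jaws, within the pads' length; the fingertips stand 25 mm ahead of it and the grasp point (between the pads) lies 6 mm ahead of it (ctrl.tip_reach is the distance from the TCP to the fingertips, in m); z points along the fingers, y is the line along which they close (so a half turn about z gives the same grasp; the last joint's range is limited). The gripper opens to 85 mm and grips with 20 to 120 N. Pads are 22 mm wide; open, the fingers measure 114 mm over their backs; the gripper's body (76 mm by 85 mm) begins 54 mm behind the grasp point. The pads swing forward as they close: fully open they stand 13 mm farther back than shut.
Start: joints at [-1.553, 0.181, 1.607, -0, 1.354, -0.206], TCP at [0.128, -0.561, 0.256] pointing down, gripper open.
Joint ranges: [-2.99, 2.99], [-0.89, 2.07], [0.3, 2.58], [-1.14, 4.28], [0, 2.63], [-3.12, 3.12]. Speed limits (rad/s): [2.57, 2.57, 3.01, 3.14, 3.14, 3.14].

INTERFACE

Orientations are given as a unit quaternion [w, x, y, z].
In Python, from bench import ctrl gives the robot as it stands.
- The arm moves only by the tool servo_tool, never from a script. Its argument "motion" is a list that holds one entry, the list of rows, each a list of 5 numbers: the shift along the tool's x, y, z in cm, then the turn about the tool's z in degrees, then the closure, from -1 (fully open) to 1 (shut). In form: [[[dx, dy, dz, twist, claw], ...]]. A call has 1 to 5 rows; each row is the pose to reach, as a shift and turn from the pose commanded when the call began, along the tool's axes at that moment; what a row does not reach only later rows make up. A row lasts 1/10 s, in which the tool goes at most 50 mm and 8.59 degrees, less where a joint would pass 70% of its speed; a pose out of reach is approached as far as the arm can. A call with a gripper value outside its range is refused whole. The fingers move at their own pace and stop on an object; the grip force is fixed at half the most. Time passes only in rows, so rows that repeat a pose let the fingers close. It gives the time, the measured TCP pose, the force, the opening and the grip force at its end, in the units of the state.
- ctrl.get_obs(): the state, without advancing time (a new reading comes with each control period).
- ctrl.camera(name): name is "side" or "top"; returns a dict with "pixels" (400x640x3 uint8, red, green, blue), "depth" (400x640 float32, m along the optical axis (not along the pixel's ray), 0 where there is no reading), "fx", "fy", "cx", "cy" (pixels), "k1" (the pictures are not rectified: a ray, as slopes to the right and down, at radius r is drawn at 1 + k1 r^2 times it, then the intrinsics apply), "R" (3x3) and "t" (3): a world point X has camera coordinates R X + t. Camera axes: x right, y down, z forward; pixel columns grow to the right and rows downward; lengths in m; the calibration is good to about 2 mm. A picture is of the moment at which its call begins.
- ctrl.hand_in(): hands the job in; it is judged then, once.
The state is a dict: "time_s": time; "q": joint angles; "dq": joint speeds; "joint_efforts": joint torques, N m; "eef_pos": TCP position; "eef_rot": TCP orientation; "wrist_force": force on the tool from outside, world axes, zero at the start; "torque": the same for the moment, N m; "opening": opening from 0.0 (shut) to 1.0 (fully open); "grasp_force": force on a finger pad.
Only numpy, scipy, OpenCV 4.12 (cv2) and the standard library are available. Lean on these libraries where they do the work, as an engineer would, in place of code of your own. Each camera call takes 0.05 s, during which the arm holds its last target. There are 200 camera calls.

TASK

Line up the four clear screw-cap bottles that stand near the front edge of the bench on the four cork pads of the bottle rail in order of height, one upright and well centred on each pad: the shortest on the pad at the end of the row that the bench timer stands behind, the tallest at the other end. Do not knock any bottle over, and leave the conical flask and the bench timer where they are.

Things in the scene. Friction and masses are not known exactly. Their poses are not given: they have to be found in the camera images.
- bottle_small: The shortest bottle: clear glass laboratory bottle with a ribbed white screw cap, 111 mm tall, body 59 mm in diameter; the cap is round, 34 mm across, and takes up the top 20 mm (body shoulder below it). Stands upright near the front edge of the bench at the start; 0.12 to 0.19 kg; origin at the centre of its underside, z up. Cap to be gripped from above
- bottle_medium: The second shortest bottle: clear glass laboratory bottle with a ribbed white screw cap, 131 mm tall, body 69 mm in diameter; the cap is round, 40 mm across, and takes up the top 24 mm (body shoulder below it). Stands upright near the front edge of the bench at the start; 0.28 to 0.46 kg; origin at the centre of its underside, z up. Cap to be gripped from above
- bottle_large: The second tallest bottle: clear glass laboratory bottle with a ribbed blue screw cap, 151 mm tall, body 80 mm in diameter; the cap is round, 46 mm across, and takes up the top 28 mm (body shoulder below it). Stands upright near the front edge of the bench at the start; 0.48 to 0.78 kg; origin at the centre of its underside, z up. Cap to be gripped from above
- bottle_tallest: The tallest bottle: clear glass laboratory bottle with a ribbed white screw cap, 164 mm tall, body 87 mm in diameter; the cap is round, 50 mm across, and takes up the top 30 mm (body shoulder below it). Stands upright near the front edge of the bench at the start; 0.48 to 0.78 kg; origin at the centre of its underside, z up. Cap to be gripped from above
- pad_a: Right-hand end of the row (seen from the robot): round cork pad, 94 mm across, 4 mm thick, fixed on the 8 mm high aluminium strip of the bottle rail; its top is 12 mm above the worktop. Origin at the centre of its underside. Four pads lie in a straight row, 100 mm apart; x points square to the row, away from the robot; a 34 mm high steel rod runs 63 mm behind the pad centres
- pad_b: Second from the right: round cork pad, 94 mm across, 4 mm thick, fixed on the 8 mm high aluminium strip of the bottle rail; its top is 12 mm above the worktop. Origin at the centre of its underside. Four pads lie in a straight row, 100 mm apart; x points square to the row, away from the robot; a 34 mm high steel rod runs 63 mm behind the pad centres
- pad_c: Second from the left: round cork pad, 94 mm across, 4 mm thick, fixed on the 8 mm high aluminium strip of the bottle rail; its top is 12 mm above the worktop. Origin at the centre of its underside. Four pads lie in a straight row, 100 mm apart; x points square to the row, away from the robot; a 34 mm high steel rod runs 63 mm behind the pad centres
- pad_d: Left-hand end of the row: round cork pad, 94 mm across, 4 mm thick, fixed on the 8 mm high aluminium strip of the bottle rail; its top is 12 mm above the worktop. Origin at the centre of its underside. Four pads lie in a straight row, 100 mm apart; x points square to the row, away from the robot; a 34 mm high steel rod runs 63 mm behind the pad centres
- bench_timer: Bench timer: white wedge-shaped case with three round keys, 61x75x46 mm, standing on the worktop about 12 cm behind the pad at one end of the row, either the left or the right end (a white screw jar stands behind the other end, a small beaker behind the middle). Origin at the centre of its underside
- flask: Bystander, not to be moved: small clear conical flask, 68 mm across, 98 mm tall, standing near the front edge of the bench, to the left of the bottles. (The tall instrument stack on the worktop behind it, left of the row, is solid: keep the arm clear of it.) Origin at the centre of its underside
Mind the look-alikes: they are no part of the job. What is shaped like the bottle_medium but orange is not meant.

How it is judged:
At the end, for the whole second after the job is handed in: From the timer's end of the row the bottles stand in order shortest to tallest, one on each pad: centre within 13 mm of the pad's centre, upright (within 0.08 rad), resting on the pad (height within 4 mm), released and at rest (((horizontal distance between bench_timer and pad_a below 0.22 m and horizontal distance between bottle_small and pad_a below 0.013 m and z of bottle_small in the frame of pad_a between 0 and 0.008 m and horizontal distance between bottle_medium and pad_b below 0.013 m and z of bottle_medium in the frame of pad_b between 0 and 0.008 m and horizontal distance between bottle_large and pad_c below 0.013 m and z of bottle_large in the frame of pad_c between 0 and 0.008 m and horizontal distance between bottle_tallest and pad_d below 0.013 m and z of bottle_tallest in the frame of pad_d between 0 and 0.008 m) or (horizontal distance between bench_timer and pad_d below 0.22 m and horizontal distance between bottle_small and pad_d below 0.013 m and z of bottle_small in the frame of pad_d between 0 and 0.008 m and horizontal distance between bottle_medium and pad_c below 0.013 m and z of bottle_medium in the frame of pad_c between 0 and 0.008 m and horizontal distance between bottle_large and pad_b below 0.013 m and z of bottle_large in the frame of pad_b between 0 and 0.008 m and horizontal distance between bottle_tallest and pad_a below 0.013 m and z of bottle_tallest in the frame of pad_a between 0 and 0.008 m)) and angle between each of bottle_small, bottle_medium, bottle_large, bottle_tallest's own z axis and vertical below 0.08 rad and linear speed of each of bottle_small, bottle_medium, bottle_large, bottle_tallest below 0.02 m/s and contact force between each of bottle_small, bottle_medium, bottle_large, bottle_tallest and the fingers below 0.05 N); the robot touches nothing.
It fails at once if a bottle is knocked over (angle between any of bottle_small, bottle_medium, bottle_large, bottle_tallest's own z axis and vertical above 0.7 rad).
It fails at once if the conical flask is moved by more than 20 mm or knocked over (distance of flask from where it was at the start of the episode above 0.02 m or angle between flask's own z axis and vertical above 0.5 rad).
It fails at once if the bench timer is moved by more than 20 mm (distance of bench_timer from where it was at the start of the episode above 0.02 m).
It also fails if it takes over 99 s, if anything falls off the work surface, if the arm or the gripper's body presses on something with over 40 N, if the wrist force passes 120 N, or if a joint passes its speed limit or range.

## Working session

There is one attempt and no reset: what is moved stays moved. The work goes in short steps, Python scripts to look and compute and a tool call to move; the robot and the scene stay as the last step left them, time stands still between calls to the robot, and variables do not carry over. Pictures are saved under pics/ and viewed, at most 14 in all, crops included, and the job is handed in when it is done.

Besides the shell and the picture viewer there is one more tool, called after "Request:" by a JSON object that holds its "name" and its "arguments", one argument or row to a line. servo_tool: Moves the arm, as the interface text tells. Its arguments: {"type":"object","properties":{"motion":{"type":"array"}},"required":["motion"]}

```bash
mkdir -p pics; ls
python3 - <<'E'
from bench import ctrl
import cv2
for n in("top","side"):
    c=ctrl.camera(n); cv2.imwrite(f"pics/{n}0.png",c["pixels"][:,:,::-1])
    import pickle; pickle.dump(c,open(f"{n}0.pkl","wb"))
    print(n,c["fx"],c["cx"],c["cy"],c["k1"],c["R"],c["t"])
o=ctrl.get_obs();print(o,ctrl.tip_reach)
E
```

```text
pics
top 501.4249555162265 324.4856557258224 204.6214903853001 -0.11392340692441673 [[-0.02248532 -0.99972673  0.00639318]
 [-0.99839251  0.02212161 -0.05218261]
 [ 0.05202693 -0.00755624 -0.99861709]] [-0.20425968  0.55292514  1.22880235]
side 411.0376231003961 325.14389782799566 201.28603162600223 0.032315395275704914 [[ 0.29483884  0.95553669  0.00443822]
 [ 0.84319065 -0.25798274 -0.47167196]
 [-0.44955488  0.14280948 -0.88176293]] [ 0.03869022 -0.51234638  1.55887211]
{'time_s': 0.1, 'q': array([-1.55331432e+00,  1.81482601e-01,  1.60786919e+00,  2.92910945e-05,
        1.35379944e+00, -2.06282107e-01]), 'dq': array([-3.16888104e-04, -1.16243621e-03, -3.80093677e-03,  9.63346439e-05,
       -1.22576931e-03,  2.12069846e-03]), 'joint_efforts': array([ 3.48170724e-04, -4.45878053e+01, -3.52238202e+01, -2.55958412e-04,
        4.20296652e-03, -3.20781311e-06]), 'eef_pos': array([ 0.12762099, -0.56020925,  0.25548406]), 'eef_rot': array([-7.74473917e-04,  9.93747780e-01,  1.11645607e-01,  8.76919026e-05]), 'wrist_force': array([-0.07672749,  0.23634037,  0.91690266]), 'torque': array([0.00844102, 0.02240654, 0.02005148]), 'grasp_force': 0.0, 'opening': 0.9983701389434058} 0.025
```

View pics/top0.png

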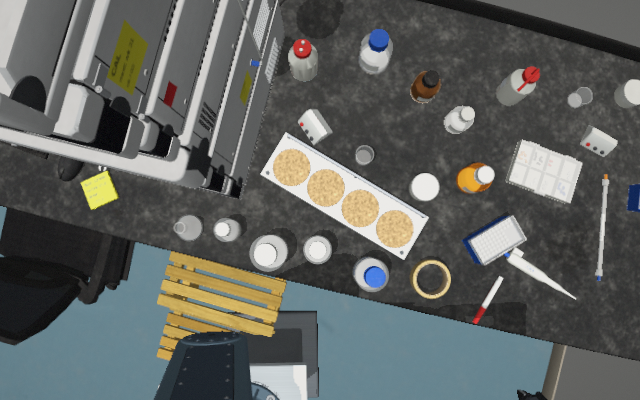

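View pics/side0.png

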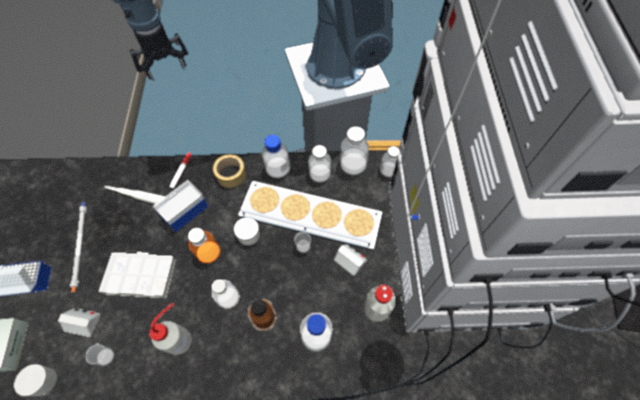

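The top view shows the timer (315,126) behind the left pad (291,167), which is pad_d. The flask is at (188,228), small (226,230), tallest (268,253), medium (317,250) and large/blue (371,274). In the side view the caps are at (392,155), (355,134), (319,152) and (272,143), and the row runs from (265,199) to (358,222).

```bash
cat > h.py <<'E'
import numpy as np, cv2, pickle
def ray(c,uv):
    K=np.array([[c["fx"],0,c["cx"]],[0,c["fy"],c["cy"]],[0,0,1.]])
    p=cv2.undistortPoints(np.array(uv,float).reshape(-1,1,2),K,np.array([c["k1"],0,0,0.])).reshape(-1,2)
    d=(np.c_[p,np.ones(len(p))])@c["R"]; return -c["R"].T@c["t"],d
def plane(c,uv,z):
    o,d=ray(c,uv); return o+d*((z-o[2])/d[:,2])[:,None]
def tri(ca,ua,cb,ub):
    oa,da=ray(ca,[ua]);ob,db=ray(cb,[ub]);da=da[0];db=db[0]
    s=np.linalg.lstsq(np.c_[da,-db],ob-oa,rcond=None)[0]
    a,b=oa+s[0]*da,ob+s[1]*db; return (a+b)/2,np.linalg.norm(a-b)
def blobs(c,kind,box,amin=40):
    h=cv2.cvtColor(c["pixels"],cv2.COLOR_RGB2HSV)
    m={"white":cv2.inRange(h,(0,0,205),(180,40,255)),"blue":cv2.inRange(h,(100,140,60),(125,255,255)),
       "cork":cv2.inRange(h,(8,50,110),(28,200,255))}[kind]
    k=np.zeros_like(m);x0,y0,x1,y1=box;k[y0:y1,x0:x1]=m[y0:y1,x0:x1]
    k=cv2.morphologyEx(k,cv2.MORPH_CLOSE,np.ones((3,3)))
    if kind!="blue": k=cv2.morphologyEx(k,cv2.MORPH_OPEN,np.ones((3,3)))
    r=[]
    for q in cv2.findContours(k,cv2.RETR_EXTERNAL,cv2.CHAIN_APPROX_NONE)[0]:
        if cv2.contourArea(q)>amin:
            (x,y),(a,b),t=cv2.fitEllipse(cv2.convexHull(q)) ; r.append((round(x,1),round(y,1),round(a,1),round(b,1)))
    return sorted(r)
E
python3 - <<'E'
from h import *
T=pickle.load(open("top0.pkl","rb"));S=pickle.load(open("side0.pkl","rb"))
big=lambda c,x0,y0,x1,y1,f:cv2.resize(c["pixels"][y0:y1,x0:x1,::-1],None,fx=f,fy=f,interpolation=cv2.INTER_CUBIC)
a=big(T,170,200,400,300,3.4); b=big(S,230,120,430,200,3.4); w=max(a.shape[1],b.shape[1])
pad=lambda i:cv2.copyMakeBorder(i,0,0,0,w-i.shape[1],cv2.BORDER_CONSTANT)
cv2.imwrite("pics/c1.png",cv2.resize(np.vstack([pad(a)[:310],pad(b)]),None,fx=1,fy=1)[:600])
for k,bt,bs in(("white",(200,210,340,275),(300,120,410,175)),("blue",(350,255,400,300),(255,130,295,160)),("cork",(255,140,430,255),(240,180,390,245))):
    print(k,blobs(T,k,bt),blobs(S,k,bs))
t=blobs(T,"cork",(255,140,430,255));s=blobs(S,"cork",(240,180,390,245))[::-1]
for p,q in zip(t,s): print(tri(T,p[:2],S,q[:2]),plane(T,[p[:2]],.012),plane(S,[q[:2]],.012))
E
```

```text
white [(221.6, 229.0, 13.1, 13.9), (269.6, 251.8, 31.1, 31.6), (315.9, 250.1, 20.6, 25.4), (333.9, 213.0, 10.3, 19.1)] [(319.0, 151.0, 11.4, 12.9), (319.6, 169.0, 12.5, 15.9), (353.6, 159.9, 18.0, 21.8), (355.6, 133.3, 13.7, 16.8), (393.7, 151.1, 9.2, 12.4)]
blue [(374.3, 276.4, 20.2, 21.8)] [(272.4, 142.8, 15.8, 17.4)]
cork [(308.4, 177.2, 44.7, 78.5), (377.1, 218.3, 45.1, 79.0)] [(264.1, 199.5, 25.2, 28.9), (295.0, 206.9, 25.8, 29.0), (326.3, 214.5, 26.3, 29.1), (358.5, 222.2, 26.8, 29.6)]
(array([ 0.62949699, -0.15391034, -0.01087132]), np.float64(0.05052043988456679)) [[ 0.61776137 -0.17799415  0.012     ]] [[ 0.64762267 -0.13528154  0.012     ]]
(array([ 0.54712257, -0.28225303, -0.00697598]), np.float64(0.1501065411228633)) [[ 0.51141454 -0.34669998  0.012     ]] [[ 0.59456813 -0.22032736  0.012     ]]
```

View pics/c1.png

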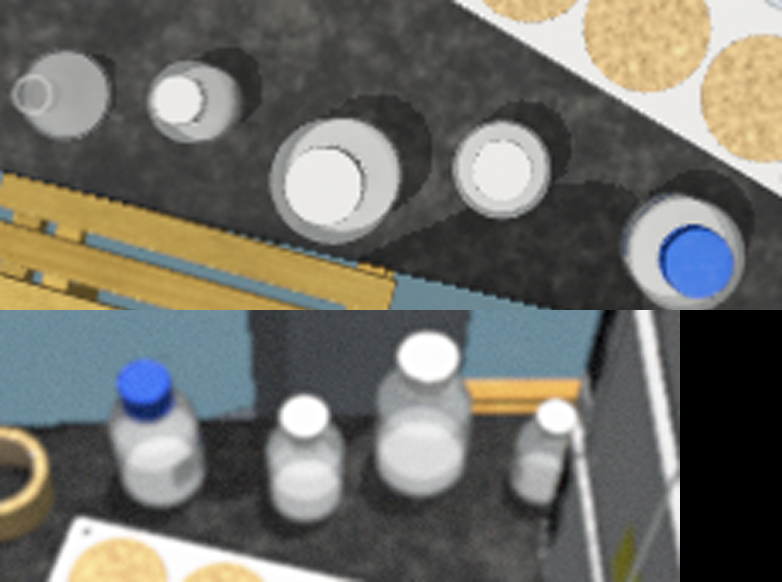

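The crop confirms the four caps in both views. The white threshold leaks into the glass bodies in the top view, and neighbouring pads merge, so I'll tighten both.

Run:
```python
from h import *
T=pickle.load(open("top0.pkl","rb"));S=pickle.load(open("side0.pkl","rb"))
def cap(c,box,lo):
    x0,y0,x1,y1=box; k=np.zeros((400,640),np.uint8); k[y0:y1,x0:x1]=cv2.inRange(c["pixels"][y0:y1,x0:x1],(lo,)*3,(255,)*3)
    q=max(cv2.findContours(k,0,1)[0],key=cv2.contourArea); m=cv2.moments(q)
    (x,y),r,_=cv2.fitEllipse(q); return (round(m["m10"]/m["m00"],1),round(m["m01"]/m["m00"],1)),(round(x,1),round(y,1)),np.round(r,1)
for n,uv in(("s",(222,229)),("m",(316,250)),("t",(265,254))): print(n,T["pixels"][uv[1],uv[0]],T["pixels"][uv[1]+12,uv[0]+2],T["pixels"][uv[1],uv[0]+13])
B={"s":((205,212,245,250),(380,145,400,162),.111,.034),"m":((300,235,335,270),(305,140,330,160),.131,.040),"t":((250,233,295,275),(340,122,370,145),.164,.050),}
for n,(bt,bs,h,d) in B.items():
    for lo in (215,228):
        a=cap(T,bt,lo);b=cap(S,bs,lo);p,e=tri(T,a[1],S,b[1]);print(n,lo,a,b,p.round(4),round(e,4),plane(T,[a[1]],h).round(4),"rpx",501*d/(1.2-h),np.array(T["depth"])[int(a[1][1]),int(a[1][0])])
p=(374.3,276.4);print("l",tri(T,p,S,(272.4,141.)),plane(T,[p],.151),T["depth"][276,374])
# pads: distance-transform peaks/erode
for c,box in((T,(255,140,430,255)),(S,(240,180,390,245))):
    h=cv2.cvtColor(c["pixels"],cv2.COLOR_RGB2HSV);m=cv2.inRange(h,(8,50,110),(28,200,255))
    k=np.zeros_like(m);x0,y0,x1,y1=box;k[y0:y1,x0:x1]=m[y0:y1,x0:x1]
    k=cv2.morphologyEx(k,cv2.MORPH_CLOSE,np.ones((3,3)))
    n,l,st,ce=cv2.connectedComponentsWithStats(cv2.morphologyEx(k,cv2.MORPH_OPEN,cv2.getStructuringElement(2,(21,21))))
    uv=np.array(sorted(ce[i] for i in range(1,n) if st[i,4]>200));
    if c is S: uv=uv[::-1]
    print(uv.round(1));P=plane(c,uv,.012);print(P.round(4),np.linalg.norm(np.diff(P,axis=0),axis=1))
    if c is T: u0=uv
for a,b in zip(u0,uv): print([np.round(v,4) for v in tri(T,a,S,b)])
```

```text
s [236 235 232] [135 137 137] [179 180 178]
m [236 235 232] [152 155 153] [203 204 201]
t [236 234 232] [206 207 204] [199 200 197]
s 215 ((221.7, 228.9), (221.7, 228.9), array([12. , 12.6])) ((393.4, 151.0), (394.0, 151.7), array([ 8.4, 12.9])) [0.4933 0.0243 0.1016] 0.003 [[0.4927 0.021  0.111 ]] rpx 15.641873278236917 1.1449132
s 228 ((221.6, 229.0), (221.6, 229.0), array([11.4, 12.4])) ((393.4, 150.9), (393.4, 150.9), array([7.8, 9.7])) [0.4927 0.0228 0.1058] 0.0012 [[0.4925 0.0212 0.111 ]] rpx 15.641873278236917 1.1429086
m 215 ((317.2, 249.8), (317.1, 249.8), array([16.1, 16.6])) ((319.0, 150.9), (319.0, 150.9), array([10.3, 12.5])) [ 0.4411 -0.1966  0.1269] 0.0005 [[ 0.4412 -0.1968  0.131 ]] rpx 18.746492048643592 1.1230924
m 228 ((317.1, 249.7), (317.1, 249.7), array([15.4, 16. ])) ((319.0, 150.9), (319.0, 150.9), array([10.4, 12.2])) [ 0.4414 -0.1966  0.1273] 0.0005 [[ 0.4414 -0.1969  0.131 ]] rpx 18.746492048643592 1.1230924
t 215 ((264.5, 254.3), (264.5, 254.3), array([21.2, 21.2])) ((355.5, 133.4), (355.5, 133.4), array([13. , 15.5])) [ 0.4349 -0.082   0.1596] 0.0 [[ 0.4351 -0.0825  0.164 ]] rpx 24.179536679536678 1.0900427
t 228 ((265.0, 254.2), (265.0, 254.2), array([20.3, 20.9])) ((355.6, 133.3), (355.6, 133.3), array([12.6, 15.5])) [ 0.4354 -0.0826  0.1608] 0.0013 [[ 0.4353 -0.0836  0.164 ]] rpx 24.179536679536678 1.0890032
l (array([ 0.38016421, -0.32167739,  0.14613593]), np.float64(0.0009248803243728653)) [[ 0.38049394 -0.32162347  0.151     ]] 1.0986392Traceback (most recent call last):
  File "<stdin>", line 19, in <module>
ValueError: The truth value of an array with more than one element is ambiguous. Use a.any() or a.all()
```

```bash
cat >> h.py <<'E'
def pads(c,box,se):
    h=cv2.cvtColor(c["pixels"],cv2.COLOR_RGB2HSV);m=cv2.inRange(h,(8,50,110),(28,200,255))
    k=np.zeros_like(m);x0,y0,x1,y1=box;k[y0:y1,x0:x1]=m[y0:y1,x0:x1]
    k=cv2.morphologyEx(k,cv2.MORPH_CLOSE,np.ones((3,3)))
    k=cv2.morphologyEx(k,cv2.MORPH_OPEN,cv2.getStructuringElement(cv2.MORPH_ELLIPSE,(se,se)))
    n,l,st,ce=cv2.connectedComponentsWithStats(k)
    i=[j for j in range(1,n) if st[j,4]>200]; return ce[sorted(i,key=lambda j:ce[j,0])]
E
python3 - <<'E'
from h import *
T=pickle.load(open("top0.pkl","rb"));S=pickle.load(open("side0.pkl","rb"))
a=pads(T,(255,140,430,255),27);b=pads(S,(240,180,390,245),13)[::-1]
for c,u in((T,a),(S,b)):
    P=plane(c,u,.012);print(u.round(1),P.round(4),np.linalg.norm(np.diff(P,axis=0),axis=1))
for x,y in zip(a,b): print([np.round(v,4) for v in tri(T,x,S,y)])
A=plane(T,a,.012)[:,:2];D=A[0]-A[-1];print("row angle of +y'",np.degrees(np.arctan2(D[1],D[0])))
m=A.mean(0);u=D/np.linalg.norm(D)
for i in(1.5,.5,-.5,-1.5):print((m+u*.1*i).round(4))
B=plane(T,[(188,229),(315,126)],0);print("flask,timer",B)
E
```

```text
[[291.1 167.1]
 [325.4 187.3]
 [359.9 208. ]
 [394.4 228.4]] [[ 0.6442 -0.1353  0.012 ]
 [ 0.5915 -0.2198  0.012 ]
 [ 0.5381 -0.3045  0.012 ]
 [ 0.4853 -0.3892  0.012 ]] [0.09951622 0.10018101 0.09978687]
[[358.4 222.2]
 [326.3 214.5]
 [295.  206.9]
 [264.2 199.4]] [[ 0.6476 -0.1355  0.012 ]
 [ 0.5946 -0.2204  0.012 ]
 [ 0.5415 -0.3046  0.012 ]
 [ 0.4885 -0.3886  0.012 ]] [0.10005671 0.09956191 0.09935904]
[array([ 0.6451, -0.1346,  0.0063]), np.float64(0.0009)]
[array([ 0.592 , -0.2197,  0.0066]), np.float64(0.0003)]
[array([ 0.5385, -0.3045,  0.0065]), np.float64(0.0009)]
[array([ 0.4854, -0.3892,  0.0069]), np.float64(0.0013)]
row angle of +y' 57.94769353730607
[ 0.6444 -0.1351]
[ 0.5913 -0.2198]
[ 0.5382 -0.3046]
[ 0.4852 -0.3893]
flask,timer [[ 0.49508018  0.12891649  0.        ]
 [ 0.74935827 -0.19708283  0.        ]]
```

```bash
cat >> h.py <<'E'
PICK=dict(s=(.4926,.0212,.117),m=(.4413,-.1968,.133),l=(.3805,-.3216,.149),t=(.4352,-.0830,.160))
PLACE=dict(s=(.6444,-.1351),m=(.5913,-.2198),l=(.5382,-.3046),t=(.4852,-.3893))
from scipy.spatial.transform import Rotation as Ro
def rel(target):
    from bench import ctrl
    o=ctrl.get_obs();w,x,y,z=o["eef_rot"]; return (Ro.from_quat([x,y,z,w]).inv().apply(np.array(target)-o["eef_pos"])*100).round(2),o
E
python3 - <<'E'
from h import *
T=pickle.load(open("top0.pkl","rb"));S=pickle.load(open("side0.pkl","rb"))
v,u=np.mgrid[0:400,0:640];uv=np.c_[u.ravel(),v.ravel()]
P=[]
for c in(T,S):
    o,d=ray(c,uv);P.append((o+d*c["depth"].ravel()[:,None])[c["depth"].ravel()>0])
P=np.vstack(P)
for n,q in(("small",PICK["s"][:2]),("padD",PLACE["s"])):
    for zl,zh in((.1,.2),(.2,.35),(.35,.6)):
        k=P[(P[:,2]>zl)&(P[:,2]<zh)&(P[:,0]>.3)];r=np.linalg.norm(k[:,:2]-q,axis=1);k=k[r>.06];r=r[r>.06];i=np.argsort(r)[5];print(n,zl,zh,r[i].round(3),k[i].round(3))
print(rel((.3805,-.3216,.24))[0])
E
```

```text
small 0.1 0.2 0.076 [ 0.45  -0.042  0.101]
small 0.2 0.35 0.077 [0.567 0.002 0.316]
small 0.35 0.6 0.068 [0.559 0.009 0.501]
padD 0.1 0.2 0.098 [ 0.666 -0.039  0.169]
padD 0.2 0.35 0.094 [ 0.671 -0.045  0.335]
padD 0.35 0.6 0.094 [ 0.67  -0.044  0.492]
[ 29.95 -17.65   1.59]
```

Request:
{"name": "servo_tool", "arguments": {
  "motion": [
    [[10, -6, 0.5, 0, -1], [20, -12, 1, 0, -1], [29.95, -17.65, 1.6, 0, -1], [29.95, -17.65, 1.6, 0, -0.5], [29.95, -17.65, 1.6, 0, -0.5]]
  ]
}}

```text
time_s: 0.6
eef_pos: [0.31, -0.3873, 0.2446]
eef_rot: [-0.0, 0.994, 0.111, 0.0]
wrist_force: [0.9, -0.6, 1.1]
opening: 0.749
grasp_force: 0.0
```

Run:
```python
from h import *
r,o=rel(PICK["l"]);print(r,o["eef_pos"],o["opening"],o["time_s"])
```

```text
[ 8.33 -4.85  9.56] [ 0.31002113 -0.38732967  0.24456144] 0.749273214793546 0.6
```

Request:
{"name": "servo_tool", "arguments": {
  "motion": [
    [[8.3, -4.9, 0.5, 0, -0.5], [8.3, -4.9, 0.5, 0, -0.5], [8.3, -4.9, 0.5, 0, -0.5], [8.3, -4.9, 0.5, 0, -0.5], [8.3, -4.9, 0.5, 0, -0.5]]
  ]
}}

```text
time_s: 1.1
eef_pos: [0.3786, -0.3235, 0.2398]
eef_rot: [0.0, 0.994, 0.111, -0.0]
wrist_force: [0.3, -0.7, 0.2]
opening: 0.753
grasp_force: 0.0
```

Run:
```python
from h import *
r,o=rel(PICK["l"]);print(r,o["eef_pos"],np.abs(o["dq"]).max(),o["time_s"])
from bench import ctrl
c=ctrl.camera("side");cv2.imwrite("pics/s1.png",cv2.resize(c["pixels"][60:220,180:420,::-1],None,fx=3,fy=3))
```

```text
[ 0.24 -0.14  9.08] [ 0.37855028 -0.32348712  0.2397888 ] 0.022930103405376462 1.1
```

View pics/s1.png

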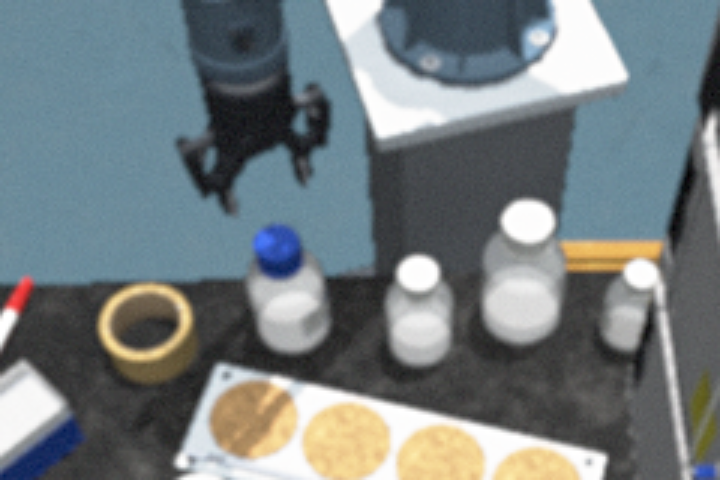

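The gripper hovers open and centred above the blue cap (277,245 in the crop), so I'll descend.

Request:
{"name": "servo_tool", "arguments": {
  "motion": [
    [[0.2, -0.1, 4, 0, -0.5], [0.2, -0.1, 7, 0, -0.5], [0.2, -0.1, 9, 0, -0.5], [0.2, -0.1, 9, 0, -0.5], [0.2, -0.1, 9, 0, -0.5]]
  ]
}}

```text
time_s: 1.65
eef_pos: [0.3802, -0.3225, 0.1503]
eef_rot: [-0.0, 0.994, 0.111, -0.0]
wrist_force: [0.2, -0.6, 0.5]
opening: 0.745
grasp_force: 0.0
```

Request:
{"name": "servo_tool", "arguments": {
  "motion": [
    [[0, 0, 0, 0, 1], [0, 0, 0, 0, 1], [0, 0, 0, 0, 1], [0, 0, 0, 0, 1], [0, 0, 0, 0, 1]]
  ]
}}

```text
time_s: 2.15
eef_pos: [0.3815, -0.3225, 0.152]
eef_rot: [0.001, 0.994, 0.112, 0.001]
wrist_force: [-0.2, 2.4, 5.9]
opening: 0.516
grasp_force: 61.2
```

Run:
```python
from h import *
r,o=rel(PICK["l"]);print(r,o["eef_pos"],o["opening"],o["grasp_force"],o["wrist_force"])
from bench import ctrl
c=ctrl.camera("side");cv2.imwrite("pics/s2.png",cv2.resize(c["pixels"][90:190,220:380,::-1],None,fx=4,fy=4))
```

```text
[-0.08 -0.11  0.3 ] [ 0.38147572 -0.32245232  0.15199673] 0.5159497082469505 61.17694061125803 [-0.24098788  2.40325365  5.88958015]
```

View pics/s2.png

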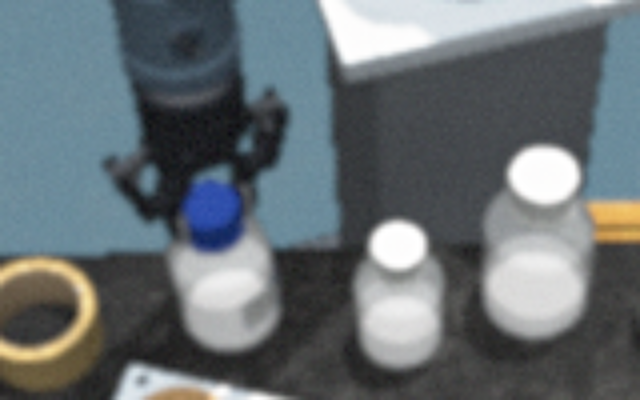

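The blue cap is held (43.9 mm opening, 61 N). I'll lift it and go to pad_b.

Request:
{"name": "servo_tool", "arguments": {
  "motion": [
    [[0, 0, -2, 0, 1], [0, 0, -5, 0, 1], [0, 0, -8, 0, 1], [0, 0, -8, 0, 1], [0, 0, -8, 0, 1]]
  ]
}}

```text
time_s: 2.7
eef_pos: [0.3808, -0.3214, 0.2298]
eef_rot: [0.0, 0.994, 0.112, 0.0]
wrist_force: [0.5, 0.4, -5.0]
opening: 0.514
grasp_force: 63.5
```

```bash
cat >> h.py <<'E'
def capnow(n,lo=228):
    """tallies cap centre on held/standing bottle n near its expected spot: see use"""
def show(t):
    r,o=rel(t);print("rel cm",r,"pos",o["eef_pos"].round(4),"q",o["eef_rot"].round(3),"open",round(o["opening"],3),"F",o["wrist_force"].round(1),"g",round(o["grasp_force"],1),"t",o["time_s"])
E
python3 - <<'E'
from h import *
show(PLACE["l"]+(.24,))
E
```

```text
rel cm [15.72  1.86 -1.01] pos [ 0.3808 -0.3214  0.2298] q [0.    0.994 0.112 0.   ] open 0.514 F [ 0.5  0.4 -5. ] g 63.5 t 2.7
```

Request:
{"name": "servo_tool", "arguments": {
  "motion": [
    [[4, 0.5, 0, 0, 1], [8, 1, 0, 0, 1], [12, 1.5, 0, 0, 1], [14.5, 1.8, 0, 0, 1], [15.7, 1.9, 0, 0, 1]]
  ]
}}

```text
time_s: 3.2
eef_pos: [0.5391, -0.3037, 0.2267]
eef_rot: [-0.002, 0.994, 0.112, -0.001]
wrist_force: [-0.6, -0.8, -4.9]
opening: 0.51
grasp_force: 63.2
```

Request:
{"name": "servo_tool", "arguments": {
  "motion": [
    [[0, 0, 2, 0, 1], [0, 0, 4, 0, 1], [0, 0, 5, 0, 1], [0, 0, 5.5, 0, 1], [0, 0, 5.5, 0, 1]]
  ]
}}

```text
time_s: 3.7
eef_pos: [0.5373, -0.3049, 0.1738]
eef_rot: [-0.001, 0.994, 0.111, -0.001]
wrist_force: [-0.2, 0.1, -4.5]
opening: 0.517
grasp_force: 63.3
```

Run:
```python
from h import *
show(PLACE["l"]+(.163,))
```

```text
rel cm [ 0.09 -0.01  1.08] pos [ 0.5373 -0.3049  0.1738] q [-0.001  0.994  0.111 -0.001] open 0.517 F [-0.2  0.1 -4.5] g 63.3 t 3.7
```

Request:
{"name": "servo_tool", "arguments": {
  "motion": [
    [[0.1, 0, 0.5, 0, 1], [0.1, 0, 0.9, 0, 1], [0.1, 0, 0.9, 0, 1], [0.1, 0, 0.9, 0, 1]]
  ]
}}

```text
time_s: 4.1
eef_pos: [0.5392, -0.3049, 0.1661]
eef_rot: [0.0, 0.994, 0.112, 0.0]
wrist_force: [0.1, 0.1, -5.3]
opening: 0.513
grasp_force: 63.2
```

Request:
{"name": "servo_tool", "arguments": {
  "motion": [
    [[0, 0, 0.1, 0, 1], [0, 0, 0.2, 0, 1], [0, 0, 0.2, 0, 1]]
  ]
}}

```text
time_s: 4.4
eef_pos: [0.5394, -0.3052, 0.1649]
eef_rot: [0.0, 0.994, 0.112, 0.0]
wrist_force: [-1.6, 0.5, 0.2]
opening: 0.513
grasp_force: 63.9
```

The weight has come off (Fz about 0), so I'll release and lift.

Request:
{"name": "servo_tool", "arguments": {
  "motion": [
    [[0, 0, 0.1, 0, 1], [0, 0, 0.1, 0, -0.4], [0, 0, 0.1, 0, -0.5], [0, 0, 0.1, 0, -0.5], [0, 0, 0.1, 0, -0.5]]
  ]
}}

```text
time_s: 4.9
eef_pos: [0.5392, -0.305, 0.1629]
eef_rot: [0.0, 0.994, 0.112, 0.0]
wrist_force: [0.0, -0.1, 0.2]
opening: 0.754
grasp_force: 0.0
```

Request:
{"name": "servo_tool", "arguments": {
  "motion": [
    [[0, 0, -1, 0, -0.5], [0, 0, -4, 0, -0.5], [0, 0, -8, 0, -0.5], [0, 0, -8, 0, -0.5]]
  ]
}}

```text
time_s: 5.3
eef_pos: [0.5418, -0.307, 0.2505]
eef_rot: [0.004, 0.994, 0.112, 0.004]
wrist_force: [0.8, -0.6, 0.5]
opening: 0.746
grasp_force: 0.0
```

Run:
```python
from h import *
show(PICK["m"][:2]+(.24,))
```

```text
rel cm [ -7.36 -12.99   0.88] pos [ 0.5418 -0.307   0.2505] q [0.004 0.994 0.112 0.004] open 0.746 F [ 0.8 -0.6  0.5] g 0.0 t 5.3
```

Request:
{"name": "servo_tool", "arguments": {
  "motion": [
    [[-2.5, -4, 0, 0, -0.5], [-5, -8, 0, 0, -0.5], [-7.2, -12, 0.3, 0, -0.5], [-7.2, -13, 0.3, 0, -0.5], [-7.2, -13, 0.3, 0, -0.5]]
  ]
}}

```text
time_s: 5.8
eef_pos: [0.4399, -0.1931, 0.2405]
eef_rot: [0.0, 0.994, 0.112, 0.0]
wrist_force: [0.6, -0.3, -0.7]
opening: 0.751
grasp_force: 0.0
```

Run:
```python
from h import *
show(PICK["m"])
from bench import ctrl
T=ctrl.camera("top");S=ctrl.camera("side");pickle.dump((T,S),open("2.pkl","wb"))
a=blobs(T,"blue",(330,160,420,260));b=blobs(S,"blue",(250,130,340,230));print(a,b)
print(plane(T,[a[0][:2]],.163), plane(T,[a[0][:2]],.163)[0,:2]-PLACE["l"])
```

```text
rel cm [ 0.05  0.39 10.75] pos [ 0.4399 -0.1931  0.2405] q [0.    0.994 0.112 0.   ] open 0.751 F [ 0.6 -0.3 -0.7] g 0.0 t 5.8
[(365.7, 207.4, 19.6, 21.5)] [(290.4, 181.8, 16.8, 18.7)]
[[ 0.53244054 -0.30543111  0.163     ]] [-0.00575946 -0.00083111]
```

Run:
```python
from h import *
T,S=pickle.load(open("2.pkl","rb"))
a=cv2.resize(T["pixels"][150:280,260:420,::-1],None,fx=4,fy=4,interpolation=cv2.INTER_CUBIC)
cv2.circle(a,(int(105.7*4),int(57.4*4)),2,(0,0,255),-1);cv2.imwrite("pics/t3.png",a)
print(-T["R"].T@T["t"],-S["R"].T@S["t"])
o=[tri(T,(365.7,207.4),S,(290.4,y)) for y in(180,181.8)];print(o)
```

```text
[ 0.48351266 -0.20715032  1.25726198] [ 1.12139686 -0.39176815  1.1327245 ]
[(array([ 0.53263871, -0.30596956,  0.15802021]), np.float64(0.00018831782881301086)), (array([ 0.53303287, -0.30672782,  0.14933537]), np.float64(0.00014338219329374207))]
```

View pics/t3.png

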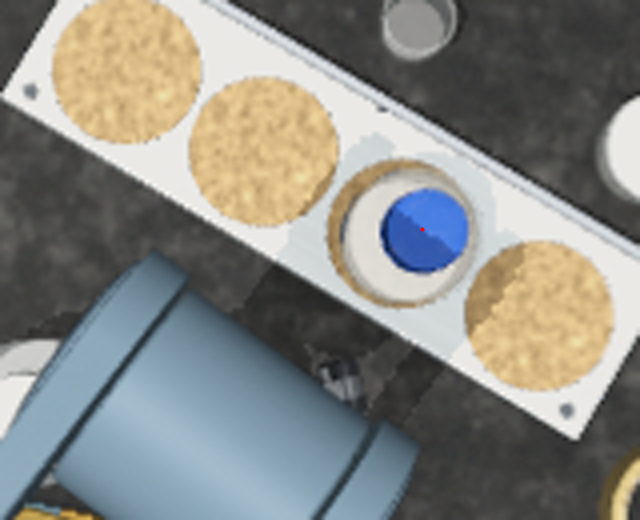

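The blue bottle stands upright on pad_b with its cap at about (365.7,207.4). That is roughly 6 mm off-centre towards the robot, which is within tolerance. It probably swung in the grip during the fast move, so I'll go more gently from here.

Run:
```python
from h import *
show(PICK["m"])
```

```text
rel cm [-0.04  0.15 10.8 ] pos [ 0.4411 -0.1951  0.2409] q [0.001 0.994 0.112 0.001] open 0.753 F [-0.8 -0.2 -0.2] g 0.0 t 5.9
```

Request:
{"name": "servo_tool", "arguments": {
  "motion": [
    [[0, 0.1, 3, 0, -0.5], [0, 0.1, 6, 0, -0.5], [0, 0.1, 9, 0, -0.5], [0, 0.1, 10.7, 0, -0.5], [0, 0.1, 10.7, 0, -0.5]]
  ]
}}

```text
time_s: 6.4
eef_pos: [0.4396, -0.1953, 0.1304]
eef_rot: [-0.002, 0.994, 0.111, -0.002]
wrist_force: [-0.2, -0.8, 0.5]
opening: 0.747
grasp_force: 0.0
```

Request:
{"name": "servo_tool", "arguments": {
  "motion": [
    [[0, 0, 0, 0, -0.5], [0, 0, 0, 0, 1], [0, 0, 0, 0, 1], [0, 0, 0, 0, 1], [0, 0, 0, 0, 1]]
  ]
}}

```text
time_s: 6.9
eef_pos: [0.4415, -0.196, 0.1349]
eef_rot: [0.001, 0.994, 0.112, 0.001]
wrist_force: [-1.2, 0.4, 5.3]
opening: 0.438
grasp_force: 59.5
```

Run:
```python
from h import *
show(PICK["m"])
```

```text
rel cm [-0.03  0.07  0.19] pos [ 0.4415 -0.196   0.1349] q [0.001 0.994 0.112 0.001] open 0.438 F [-1.2  0.4  5.3] g 59.5 t 6.9
```

Request:
{"name": "servo_tool", "arguments": {
  "motion": [
    [[0, 0, -1, 0, 1], [0, 0, -2, 0, 1], [0, 0, -3.5, 0, 1], [0, 0, -4.5, 0, 1], [0, 0, -5, 0, 1]]
  ]
}}

```text
time_s: 7.4
eef_pos: [0.4409, -0.1955, 0.1845]
eef_rot: [0.001, 0.994, 0.112, 0.001]
wrist_force: [0.6, 0.3, -2.9]
opening: 0.442
grasp_force: 60.6
```

Request:
{"name": "servo_tool", "arguments": {
  "motion": [
    [[0, 0, 0, 0, 1], [1, 0.3, 0, 0, 1], [2.5, 0.9, 0, 0, 1], [4.5, 1.7, 0, 0, 1], [6.5, 2.5, 0, 0, 1]]
  ]
}}

```text
time_s: 7.9
eef_pos: [0.5102, -0.205, 0.182]
eef_rot: [-0.0, 0.994, 0.112, -0.0]
wrist_force: [-0.9, -0.5, -3.5]
opening: 0.433
grasp_force: 60.6
```

Run:
```python
from h import *
show(PLACE["m"]+(.160,))
```

```text
rel cm [7.58 3.25 2.19] pos [ 0.5102 -0.205   0.182 ] q [-0.     0.994  0.112 -0.   ] open 0.433 F [-0.9 -0.5 -3.5] g 60.6 t 7.9
```

Request:
{"name": "servo_tool", "arguments": {
  "motion": [
    [[2, 0.9, 0, 0, 1], [4, 1.8, 0, 0, 1], [6, 2.6, 0, 0, 1], [7, 3.1, 0, 0, 1], [7.5, 3.2, 0, 0, 1]]
  ]
}}

```text
time_s: 8.4
eef_pos: [0.5905, -0.2196, 0.1815]
eef_rot: [-0.0, 0.994, 0.112, -0.0]
wrist_force: [-0.0, 0.2, -3.1]
opening: 0.436
grasp_force: 60.6
```

Request:
{"name": "servo_tool", "arguments": {
  "motion": [
    [[0, 0, 0, 0, 1], [0, 0, 1, 0, 1], [0, 0, 2, 0, 1], [0, 0, 2.5, 0, 1], [0, 0, 2.5, 0, 1]]
  ]
}}

```text
time_s: 8.9
eef_pos: [0.5882, -0.2191, 0.1562]
eef_rot: [-0.001, 0.994, 0.112, -0.001]
wrist_force: [0.1, -0.1, -3.3]
opening: 0.435
grasp_force: 60.6
```

Run:
```python
from h import *
show(PLACE["m"]+(.146,))
from bench import ctrl
c=ctrl.camera("side");cv2.imwrite("pics/s4.png",cv2.resize(c["pixels"][120:260,220:420,::-1],None,fx=3.5,fy=3.5))
```

```text
rel cm [0.28 0.14 1.02] pos [ 0.5882 -0.2191  0.1562] q [-0.001  0.994  0.112 -0.001] open 0.435 F [ 0.1 -0.1 -3.3] g 60.6 t 8.9
```

View pics/s4.png

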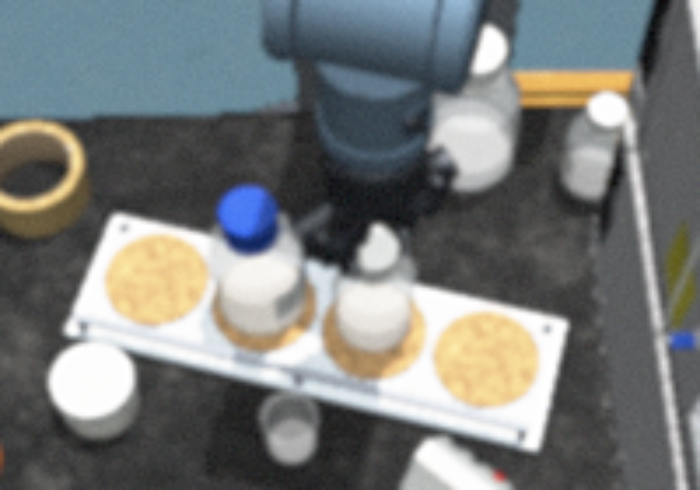

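The medium bottle hangs upright above pad_c at (372,330 in the crop). The finger back is close to the blue bottle, so I'll open only a little on release.

Request:
{"name": "servo_tool", "arguments": {
  "motion": [
    [[0.2, 0.1, 0.4, 0, 1], [0.2, 0.1, 0.7, 0, 1], [0.2, 0.1, 0.8, 0, 1], [0.2, 0.1, 0.9, 0, 1], [0.2, 0.1, 0.9, 0, 1]]
  ]
}}

```text
time_s: 9.45
eef_pos: [0.5916, -0.2201, 0.1488]
eef_rot: [-0.0, 0.994, 0.112, -0.0]
wrist_force: [-0.0, -0.1, -3.2]
opening: 0.437
grasp_force: 60.6
```

Run:
```python
from h import *
show(PLACE["m"]+(.146,))
```

```text
rel cm [-0.02 -0.04  0.28] pos [ 0.5916 -0.2201  0.1488] q [-0.     0.994  0.112 -0.   ] open 0.437 F [-0.  -0.1 -3.2] g 60.6 t 9.45
```

Request:
{"name": "servo_tool", "arguments": {
  "motion": [
    [[0, 0, 0.1, 0, 1], [0, 0, 0.2, 0, 1], [0, 0, 0.2, 0, 1]]
  ]
}}

```text
time_s: 9.75
eef_pos: [0.5917, -0.2202, 0.147]
eef_rot: [0.0, 0.994, 0.112, 0.0]
wrist_force: [-0.0, 0.7, -2.5]
opening: 0.44
grasp_force: 60.7
```

Request:
{"name": "servo_tool", "arguments": {
  "motion": [
    [[0, 0, 0.1, 0, 1], [0, 0, 0.15, 0, 1], [0, 0, 0.15, 0, 0.3], [0, 0, 0.15, 0, -0.2], [0, 0, 0.15, 0, -0.2]]
  ]
}}

```text
time_s: 10.25
eef_pos: [0.5919, -0.2203, 0.1457]
eef_rot: [0.0, 0.994, 0.112, 0.0]
wrist_force: [-0.6, -0.6, -0.4]
opening: 0.6
grasp_force: 0.0
```

Request:
{"name": "servo_tool", "arguments": {
  "motion": [
    [[0, 0, 0, 0, -0.2], [0, 0, -1, 0, -0.2], [0, 0, -4, 0, -0.2], [0, 0, -8, 0, -0.2], [0, 0, -10, 0, -0.4]]
  ]
}}

```text
time_s: 10.75
eef_pos: [0.5929, -0.2209, 0.2501]
eef_rot: [0.002, 0.994, 0.112, 0.002]
wrist_force: [1.5, -1.2, -0.0]
opening: 0.7
grasp_force: 0.0
```

Run:
```python
from h import *
show(PICK["t"][:2]+(.25,))
```

```text
rel cm [-12.32 -16.94  -0.1 ] pos [ 0.5929 -0.2209  0.2501] q [0.002 0.994 0.112 0.002] open 0.7 F [ 1.5 -1.2 -0. ] g 0.0 t 10.75
```

Request:
{"name": "servo_tool", "arguments": {
  "motion": [
    [[-3, -4, 0, 0, -0.6], [-6, -8, 0, 0, -0.6], [-9, -12, 0, 0, -0.6], [-11.5, -15.5, 0, 0, -0.6], [-12.3, -16.9, 0, 0, -0.6]]
  ]
}}

```text
time_s: 11.25
eef_pos: [0.4316, -0.0803, 0.2457]
eef_rot: [-0.0, 0.994, 0.112, -0.0]
wrist_force: [0.3, -0.5, -0.0]
opening: 0.8
grasp_force: 0.0
```

Request:
{"name": "servo_tool", "arguments": {
  "motion": [
    [[0, 0, 0, 0, -0.6], [0, 0, 0, 0, -0.6]]
  ]
}}

```text
time_s: 11.45
eef_pos: [0.435, -0.0831, 0.2465]
eef_rot: [0.001, 0.994, 0.112, 0.001]
wrist_force: [0.5, 0.1, 0.2]
opening: 0.799
grasp_force: 0.0
```

Run:
```python
from h import *
from bench import ctrl
T=ctrl.camera("top");S=ctrl.camera("side");pickle.dump((T,S),open("5.pkl","wb"))
show(PICK["t"])
a=cv2.resize(T["pixels"][150:260,250:430,::-1],None,fx=4,fy=4,interpolation=cv2.INTER_CUBIC)
k=cv2.inRange(T["pixels"],(222,)*3,(255,)*3);m=np.zeros_like(k);m[165:205,305:345]=k[165:205,305:345]
for q in cv2.findContours(m,0,1)[0]:
    if cv2.contourArea(q)>60:
        e=cv2.fitEllipse(q);print(e,plane(T,[e[0]],.143)[0]-np.r_[PLACE["m"],0]);cv2.circle(a,(int((e[0][0]-250)*4),int((e[0][1]-150)*4)),2,(0,0,255),-1)
cv2.imwrite("pics/t5.png",a)
```

```text
rel cm [ 0.01 -0.06  8.6 ] pos [ 0.4352 -0.0836  0.246 ] q [0.    0.994 0.111 0.001] open 0.803 F [ 0.1 -0.5  0.8] g 0.0 t 11.55
((326.4730529785156, 182.13427734375), (15.460526466369629, 16.065776824951172), 164.20880126953125) [ 0.00039261 -0.0013443   0.143     ]
((41.952362060546875, -366.9803466796875), (190.76170349121094, 1201.1932373046875), 0.0) [3.53858373 1.67650099 0.143     ]
```

View pics/t5.png

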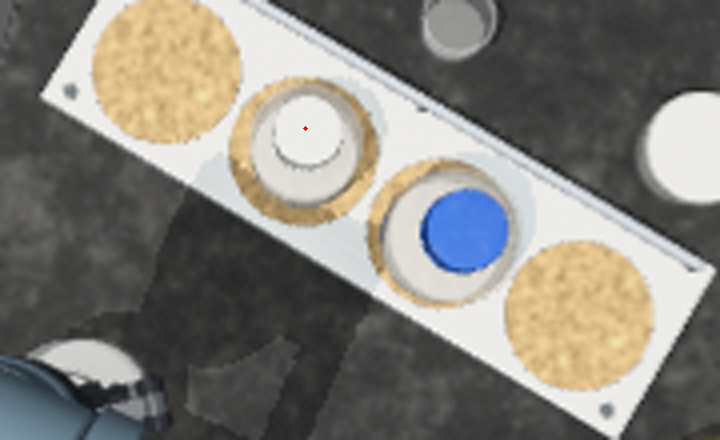

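The medium bottle is within about 1.5 mm of pad_c's centre. Next is the tallest.

Request:
{"name": "servo_tool", "arguments": {
  "motion": [
    [[0, 0, 3, 0, -0.6], [0, 0, 6, 0, -0.6], [0, 0, 8.3, 0, -0.6], [0, 0, 8.6, 0, -0.6], [0, 0, 8.6, 0, -0.6]]
  ]
}}

```text
time_s: 12.05
eef_pos: [0.4344, -0.0831, 0.1591]
eef_rot: [-0.0, 0.994, 0.111, -0.001]
wrist_force: [-0.1, -0.0, 0.5]
opening: 0.796
grasp_force: 0.0
```

Request:
{"name": "servo_tool", "arguments": {
  "motion": [
    [[0, 0, 0, 0, -0.6], [0, 0, 0, 0, 1], [0, 0, 0, 0, 1], [0, 0, 0, 0, 1], [0, 0, 0, 0, 1]]
  ]
}}

```text
time_s: 12.55
eef_pos: [0.4352, -0.0829, 0.1612]
eef_rot: [0.001, 0.994, 0.112, 0.001]
wrist_force: [0.2, 1.4, 6.2]
opening: 0.573
grasp_force: 61.9
```

Request:
{"name": "servo_tool", "arguments": {
  "motion": [
    [[0, 0, -1, 0, 1], [0, 0, -2, 0, 1], [0, 0, -3.5, 0, 1], [0, 0, -4.5, 0, 1], [0, 0, -5, 0, 1]]
  ]
}}

```text
time_s: 13.05
eef_pos: [0.4347, -0.0829, 0.2109]
eef_rot: [0.001, 0.994, 0.112, 0.001]
wrist_force: [0.1, 0.1, -5.3]
opening: 0.569
grasp_force: 63.6
```

Run:
```python
from h import *
show((.42,-.37,.21))
```

```text
rel cm [-7.81 27.67  0.11] pos [ 0.4347 -0.0829  0.2109] q [0.001 0.994 0.112 0.001] open 0.569 F [ 0.1  0.1 -5.3] g 63.6 t 13.05
```

Request:
{"name": "servo_tool", "arguments": {
  "motion": [
    [[-0.2, 0.7, 0, 0, 1], [-0.6, 2, 0, 0, 1], [-1.1, 4, 0, 0, 1], [-1.7, 6, 0, 0, 1], [-2.3, 8, 0, 0, 1]]
  ]
}}

```text
time_s: 13.55
eef_pos: [0.4288, -0.1673, 0.2086]
eef_rot: [-0.0, 0.994, 0.112, -0.001]
wrist_force: [0.2, 0.0, -5.4]
opening: 0.566
grasp_force: 63.6
```

Request:
{"name": "servo_tool", "arguments": {
  "motion": [
    [[-0.6, 2, 0, 0, 1], [-1.2, 4, 0, 0, 1], [-1.8, 6.2, 0, 0, 1], [-2.4, 8.4, 0, 0, 1], [-3, 10.5, 0, 0, 1]]
  ]
}}

```text
time_s: 14.05
eef_pos: [0.4225, -0.2767, 0.2084]
eef_rot: [-0.0, 0.994, 0.111, -0.001]
wrist_force: [1.2, -0.2, -4.7]
opening: 0.567
grasp_force: 63.6
```

Run:
```python
from h import *
show((.42,-.37,.21)); show(PLACE["t"]+(.21,))
```

```text
rel cm [-2.31  9.05 -0.17] pos [ 0.4225 -0.2767  0.2084] q [-0.     0.994  0.111 -0.001] open 0.567 F [ 1.2 -0.2 -4.7] g 63.6 t 14.05
rel cm [ 3.62 12.37 -0.18] pos [ 0.4225 -0.2767  0.2084] q [-0.     0.994  0.111 -0.001] open 0.567 F [ 1.2 -0.2 -4.7] g 63.6 t 14.05
```

Request:
{"name": "servo_tool", "arguments": {
  "motion": [
    [[-0.5, 2, 0, 0, 1], [-1, 4, 0, 0, 1], [-1.5, 6, 0, 0, 1], [-1.5, 7.8, 0, 0, 1], [-1.2, 9, 0, 0, 1]]
  ]
}}

```text
time_s: 14.55
eef_pos: [0.4315, -0.3673, 0.209]
eef_rot: [-0.0, 0.994, 0.111, -0.0]
wrist_force: [-0.2, -0.2, -5.5]
opening: 0.567
grasp_force: 63.6
```

Request:
{"name": "servo_tool", "arguments": {
  "motion": [
    [[0.5, 0.8, 0, 0, 1], [1.5, 1.6, 0, 0, 1], [3, 2.4, 0, 0, 1], [4.2, 3, 0, 0, 1], [4.7, 3.3, 0, 0, 1]]
  ]
}}

```text
time_s: 15.05
eef_pos: [0.4864, -0.3866, 0.2091]
eef_rot: [-0.0, 0.994, 0.112, 0.0]
wrist_force: [-1.1, 0.1, -5.5]
opening: 0.569
grasp_force: 63.6
```

Request:
{"name": "servo_tool", "arguments": {
  "motion": [
    [[0, 0, 0, 0, 1], [0, 0, 0.8, 0, 1], [0, 0, 1.6, 0, 1], [0, 0, 2.2, 0, 1], [0, 0, 2.2, 0, 1]]
  ]
}}

```text
time_s: 15.55
eef_pos: [0.484, -0.3862, 0.1856]
eef_rot: [-0.001, 0.994, 0.112, -0.001]
wrist_force: [0.3, -0.4, -5.5]
opening: 0.564
grasp_force: 63.6
```

Run:
```python
from h import *
show(PLACE["t"]+(.173,))
```

```text
rel cm [0.05 0.34 1.26] pos [ 0.484  -0.3862  0.1856] q [-0.001  0.994  0.112 -0.001] open 0.564 F [ 0.3 -0.4 -5.5] g 63.6 t 15.55
```

Request:
{"name": "servo_tool", "arguments": {
  "motion": [
    [[0.1, 0.3, 0.4, 0, 1], [0.1, 0.3, 0.8, 0, 1], [0.1, 0.3, 1.0, 0, 1], [0.1, 0.3, 1.1, 0, 1], [0.1, 0.3, 1.1, 0, 1]]
  ]
}}

```text
time_s: 16.05
eef_pos: [0.4866, -0.3896, 0.1763]
eef_rot: [-0.0, 0.994, 0.112, -0.0]
wrist_force: [-0.3, -0.2, -4.6]
opening: 0.564
grasp_force: 63.6
```

Request:
{"name": "servo_tool", "arguments": {
  "motion": [
    [[0, 0, 0.1, 0, 1], [0, 0, 0.2, 0, 1], [0, 0, 0.2, 0, 1]]
  ]
}}

```text
time_s: 16.35
eef_pos: [0.4866, -0.3896, 0.1744]
eef_rot: [-0.0, 0.994, 0.112, -0.0]
wrist_force: [-0.7, 0.4, -5.2]
opening: 0.567
grasp_force: 63.6
```

Request:
{"name": "servo_tool", "arguments": {
  "motion": [
    [[0, 0, 0.1, 0, 1], [0, 0, 0.2, 0, 1], [0, 0, 0.2, 0, 1]]
  ]
}}

```text
time_s: 16.65
eef_pos: [0.4868, -0.3898, 0.1733]
eef_rot: [0.0, 0.994, 0.112, 0.0]
wrist_force: [-2.4, 2.1, 1.2]
opening: 0.567
grasp_force: 64.5
```

Contact. Releasing with a small opening, then lifting.

Request:
{"name": "servo_tool", "arguments": {
  "motion": [
    [[0, 0, 0, 0, 1], [0, 0, 0, 0, 0], [0, 0, 0, 0, -0.35], [0, 0, 0, 0, -0.45], [0, 0, 0, 0, -0.45]]
  ]
}}

```text
time_s: 17.15
eef_pos: [0.4867, -0.3899, 0.1723]
eef_rot: [0.0, 0.994, 0.112, 0.0]
wrist_force: [-0.1, -0.1, 0.5]
opening: 0.723
grasp_force: 0.0
```

Request:
{"name": "servo_tool", "arguments": {
  "motion": [
    [[0, 0, -1, 0, -0.45], [0, 0, -3, 0, -0.45], [0, 0, -6, 0, -0.45], [0, 0, -8, 0, -0.45], [0, 0, -8, 0, -0.45]]
  ]
}}

```text
time_s: 17.65
eef_pos: [0.4881, -0.3913, 0.2572]
eef_rot: [0.003, 0.994, 0.112, 0.002]
wrist_force: [0.7, -1.5, -0.3]
opening: 0.722
grasp_force: 0.0
```

Run:
```python
from h import *
show((.42,-.30,.25));show(PICK["s"][:2]+(.25,))
```

```text
rel cm [ -4.61 -10.42   0.63] pos [ 0.4881 -0.3913  0.2572] q [0.003 0.994 0.112 0.002] open 0.722 F [ 0.7 -1.5 -0.3] g 0.0 t 17.65
rel cm [  9.6  -40.12   0.48] pos [ 0.4881 -0.3913  0.2572] q [0.003 0.994 0.112 0.002] open 0.722 F [ 0.7 -1.5 -0.3] g 0.0 t 17.65
```

Request:
{"name": "servo_tool", "arguments": {
  "motion": [
    [[1, -4.8, 0, 0, -0.3], [2, -9.6, 0, 0, -0.3], [3, -14.4, 0, 0, -0.3], [4, -19.2, 0, 0, -0.3], [5, -24, 0, 0, -0.3]]
  ]
}}

```text
time_s: 18.15
eef_pos: [0.4814, -0.1426, 0.2517]
eef_rot: [-0.0, 0.994, 0.111, -0.0]
wrist_force: [1.2, 0.6, 1.0]
opening: 0.646
grasp_force: 0.0
```

Run:
```python
from h import *
show(PICK["s"][:2]+(.25,))
```

```text
rel cm [  4.72 -15.73   0.18] pos [ 0.4814 -0.1426  0.2517] q [-0.     0.994  0.111 -0.   ] open 0.646 F [1.2 0.6 1. ] g 0.0 t 18.15
```

Request:
{"name": "servo_tool", "arguments": {
  "motion": [
    [[1, -4, 0, 0, -0.2], [2.2, -8, 0, 0, -0.2], [3.5, -12, 0, 0, -0.2], [4.3, -14.5, 0, 0, -0.2], [4.6, -15.5, 0, 0, -0.2]]
  ]
}}

```text
time_s: 18.65
eef_pos: [0.4921, 0.0192, 0.2518]
eef_rot: [-0.0, 0.994, 0.113, -0.0]
wrist_force: [0.1, 0.1, 0.1]
opening: 0.6
grasp_force: 0.0
```

Request:
{"name": "servo_tool", "arguments": {
  "motion": [
    [[0, 0, 2, 0, -0.2], [0, 0, 3, 0, -0.2], [0, 0, 3, 0, -0.2]]
  ]
}}

```text
time_s: 18.95
eef_pos: [0.4912, 0.0164, 0.2203]
eef_rot: [-0.001, 0.994, 0.111, -0.002]
wrist_force: [-0.3, 0.1, -0.8]
opening: 0.605
grasp_force: 0.0
```

Run:
```python
from h import *
from bench import ctrl
T=ctrl.camera("top")
S=ctrl.camera("side")
show(PICK["s"])
k=cv2.inRange(T["pixels"],(222,)*3,(255,)*3);m=np.zeros_like(k);m[205:250,375:420]=k[205:250,375:420]
for q in cv2.findContours(m,0,1)[0]:
    if cv2.contourArea(q)>100:
        e=cv2.fitEllipse(q);print(e,plane(T,[e[0]],.176)[0]-np.r_[PLACE["t"],0])
a=blobs(T,"blue",(330,160,420,260));print(plane(T,[a[0][:2]],.163)[0,:2]-PLACE["l"])
cv2.imwrite("pics/t6.png",np.hstack([cv2.resize(i["pixels"][y:y+110,x:x+130,::-1],None,fx=3,fy=3) for i,x,y in((T,330,160),(S,320,80))]))
```

```text
rel cm [ 0.13 -0.49 10.53] pos [0.4925 0.0161 0.2223] q [-0.     0.994  0.111 -0.   ] open 0.6 F [-0.3 -0.2 -1.3] g 0.0 t 19.05
((405.5948181152344, 227.4762725830078), (20.382658004760742, 21.40720558166504), 178.330810546875) [ 0.0012578  -0.00035543  0.176     ]
[-0.00575946 -0.00083111]
```

View pics/t6.png

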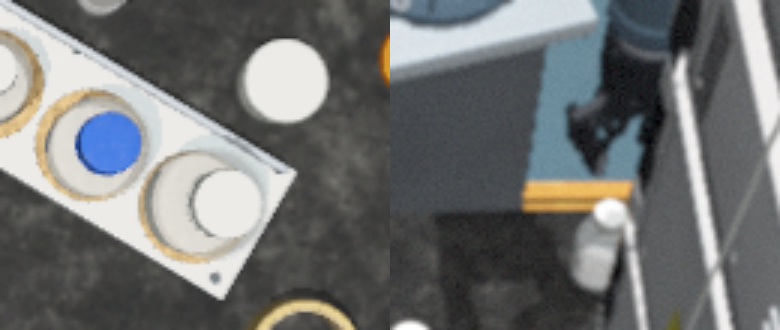

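The tallest bottle is within 1.5 mm on pad_a (top view, 405.6,227.5). The gripper is above the small bottle; I'll correct y and descend.

Request:
{"name": "servo_tool", "arguments": {
  "motion": [
    [[0.1, -0.6, 1.5, 0, -0.2], [0.1, -0.6, 4, 0, -0.2], [0.1, -0.6, 7, 0, -0.2], [0.1, -0.6, 9.8, 0, -0.2], [0.1, -0.6, 10.4, 0, -0.2]]
  ]
}}

```text
time_s: 19.55
eef_pos: [0.4905, 0.0226, 0.1162]
eef_rot: [-0.001, 0.994, 0.111, -0.002]
wrist_force: [-0.2, -0.4, 0.0]
opening: 0.601
grasp_force: 0.0
```

Request:
{"name": "servo_tool", "arguments": {
  "motion": [
    [[0, 0, 0, 0, -0.2], [0, 0, 0, 0, 1], [0, 0, 0, 0, 1], [0, 0, 0, 0, 1], [0, 0, 0, 0, 1]]
  ]
}}

```text
time_s: 20.05
eef_pos: [0.494, 0.0225, 0.1206]
eef_rot: [0.001, 0.994, 0.112, 0.002]
wrist_force: [0.6, -0.5, 6.2]
opening: 0.366
grasp_force: 60.2
```

Request:
{"name": "servo_tool", "arguments": {
  "motion": [
    [[0, 0, -1, 0, 1], [0, 0, -2, 0, 1], [0, 0, -3.5, 0, 1], [0, 0, -4.5, 0, 1], [0, 0, -5, 0, 1]]
  ]
}}

```text
time_s: 20.55
eef_pos: [0.4929, 0.0228, 0.17]
eef_rot: [0.0, 0.994, 0.112, 0.001]
wrist_force: [0.3, -0.3, -1.5]
opening: 0.368
grasp_force: 59.9
```

Run:
```python
from h import *
show((.49,-.11,.18)); show(PLACE["s"]+(.17,))
```

```text
rel cm [-3.23 12.89 -0.99] pos [0.4929 0.0228 0.17  ] q [0.    0.994 0.112 0.001] open 0.368 F [ 0.3 -0.3 -1.5] g 59.9 t 20.55
rel cm [11.27 18.76  0.04] pos [0.4929 0.0228 0.17  ] q [0.    0.994 0.112 0.001] open 0.368 F [ 0.3 -0.3 -1.5] g 59.9 t 20.55
```

Request:
{"name": "servo_tool", "arguments": {
  "motion": [
    [[-0.2, 0.8, 0, 0, 1], [-0.7, 2.5, 0, 0, 1], [-1.3, 5, 0, 0, 1], [-2, 7.5, 0, 0, 1], [-2.6, 10, 0, 0, 1]]
  ]
}}

```text
time_s: 21.05
eef_pos: [0.4883, -0.0816, 0.1677]
eef_rot: [-0.0, 0.994, 0.112, -0.001]
wrist_force: [-0.3, 0.3, -1.9]
opening: 0.369
grasp_force: 59.9
```

Request:
{"name": "servo_tool", "arguments": {
  "motion": [
    [[-0.4, 1.8, 0, 0, 1], [0.3, 3, 0, 0, 1], [1.7, 4, 0, 0, 1], [3.7, 5, 0, 0, 1], [5.7, 5.8, 0, 0, 1]]
  ]
}}

```text
time_s: 21.55
eef_pos: [0.5585, -0.1247, 0.1679]
eef_rot: [-0.0, 0.994, 0.111, -0.0]
wrist_force: [-0.0, 0.4, -0.8]
opening: 0.369
grasp_force: 59.9
```

Run:
```python
from h import *
show(PLACE["s"]+(.17,))
```

```text
rel cm [ 8.15  2.91 -0.22] pos [ 0.5585 -0.1247  0.1679] q [-0.     0.994  0.111 -0.   ] open 0.369 F [-0.   0.4 -0.8] g 59.9 t 21.55
```

Request:
{"name": "servo_tool", "arguments": {
  "motion": [
    [[2, 0.7, 0, 0, 1], [4, 1.4, 0, 0, 1], [6, 2.1, 0, 0, 1], [7.4, 2.6, 0, 0, 1], [8, 2.8, 0, 0, 1]]
  ]
}}

```text
time_s: 22.05
eef_pos: [0.643, -0.1338, 0.1675]
eef_rot: [-0.0, 0.994, 0.112, -0.0]
wrist_force: [-0.1, -0.1, -1.6]
opening: 0.368
grasp_force: 59.9
```

Request:
{"name": "servo_tool", "arguments": {
  "motion": [
    [[0, 0, 0, 0, 1], [0, 0, 1, 0, 1], [0, 0, 2, 0, 1], [0, 0, 2.6, 0, 1], [0, 0, 2.6, 0, 1]]
  ]
}}

```text
time_s: 22.55
eef_pos: [0.6403, -0.1335, 0.1405]
eef_rot: [-0.001, 0.994, 0.112, -0.001]
wrist_force: [-0.0, 0.2, -2.4]
opening: 0.369
grasp_force: 59.9
```

Run:
```python
from h import *
show(PLACE["s"]+(.132,))
```

```text
rel cm [0.36 0.25 0.85] pos [ 0.6403 -0.1335  0.1405] q [-0.001  0.994  0.112 -0.001] open 0.369 F [-0.   0.2 -2.4] g 59.9 t 22.55
```

Request:
{"name": "servo_tool", "arguments": {
  "motion": [
    [[0.1, 0.1, 0.3, 0, 1], [0.2, 0.2, 0.5, 0, 1], [0.2, 0.2, 0.5, 0, 1], [0.2, 0.2, 0.6, 0, 1], [0.2, 0.2, 0.6, 0, 1]]
  ]
}}

```text
time_s: 23.05
eef_pos: [0.6441, -0.1354, 0.1365]
eef_rot: [0.0, 0.994, 0.112, 0.0]
wrist_force: [-0.2, -0.4, -1.5]
opening: 0.367
grasp_force: 59.9
```

Request:
{"name": "servo_tool", "arguments": {
  "motion": [
    [[0, 0, 0.1, 0, 1], [0, 0, 0.1, 0, 1], [0, 0, 0.1, 0, 1]]
  ]
}}

```text
time_s: 23.35
eef_pos: [0.6441, -0.1354, 0.1354]
eef_rot: [-0.0, 0.994, 0.112, -0.0]
wrist_force: [0.2, -0.2, -1.6]
opening: 0.368
grasp_force: 59.9
```

Request:
{"name": "servo_tool", "arguments": {
  "motion": [
    [[0, 0, 0.1, 0, 1], [0, 0, 0.2, 0, 1], [0, 0, 0.2, 0, 1]]
  ]
}}

```text
time_s: 23.65
eef_pos: [0.644, -0.1353, 0.1332]
eef_rot: [-0.0, 0.994, 0.112, -0.0]
wrist_force: [0.4, 0.2, -2.4]
opening: 0.367
grasp_force: 59.9
```

Request:
{"name": "servo_tool", "arguments": {
  "motion": [
    [[0, 0, 0.1, 0, 1], [0, 0, 0.1, 0, 1], [0, 0, 0.1, 0, 1]]
  ]
}}

```text
time_s: 23.95
eef_pos: [0.6443, -0.1354, 0.1327]
eef_rot: [0.0, 0.994, 0.112, 0.0]
wrist_force: [0.7, -0.6, 0.3]
opening: 0.367
grasp_force: 60.0
```

Request:
{"name": "servo_tool", "arguments": {
  "motion": [
    [[0, 0, 0.05, 0, 1], [0, 0, 0.05, 0, 0.4], [0, 0, 0.05, 0, 0], [0, 0, 0.05, 0, 0], [0, 0, 0.05, 0, 0]]
  ]
}}

```text
time_s: 24.45
eef_pos: [0.6439, -0.1353, 0.1315]
eef_rot: [-0.0, 0.994, 0.112, -0.0]
wrist_force: [0.1, -0.2, -0.1]
opening: 0.502
grasp_force: 0.0
```

Request:
{"name": "servo_tool", "arguments": {
  "motion": [
    [[0, 0, -1, 0, 0], [0, 0, -3, 0, 0], [0, 0, -6, 0, 0], [0, 0, -10, 0, 0], [0, 0, -12, 0, 0]]
  ]
}}

```text
time_s: 24.95
eef_pos: [0.6454, -0.1358, 0.2568]
eef_rot: [0.001, 0.994, 0.112, 0.002]
wrist_force: [0.6, -0.2, 0.6]
opening: 0.504
grasp_force: 0.0
```

Run:
```python
from h import *
show((.42,-.2,.25))
```

```text
rel cm [-23.41   1.25   0.58] pos [ 0.6454 -0.1358  0.2568] q [0.001 0.994 0.112 0.002] open 0.504 F [ 0.6 -0.2  0.6] g 0.0 t 24.95
```

Request:
{"name": "servo_tool", "arguments": {
  "motion": [
    [[-4.5, 0, 0, 0, -0.4], [-9, 0.5, 0, 0, -0.4], [-13.5, 0.8, 0, 0, -0.4], [-18, 1, 0, 0, -0.4], [-22, 1.2, 0, 0, -0.4]]
  ]
}}

```text
time_s: 25.45
eef_pos: [0.4305, -0.1961, 0.2526]
eef_rot: [0.0, 0.994, 0.112, 0.0]
wrist_force: [0.2, -2.1, 0.2]
opening: 0.698
grasp_force: 0.0
```

Run:
```python
from h import *
from bench import ctrl
T=ctrl.camera("top");S=ctrl.camera("side")
k=cv2.inRange(T["pixels"],(222,)*3,(255,)*3)
for n,(u,v),z in(("s",(290,160),.123),("m",(326,182),.143),("t",(405,227),.176)):
    m=np.zeros_like(k);m[v-16:v+16,u-16:u+16]=k[v-16:v+16,u-16:u+16]
    q=max(cv2.findContours(m,0,1)[0],key=cv2.contourArea);e=cv2.fitEllipse(q);print(n,np.round(e[0]+e[1],1),(plane(T,[e[0]],z)[0,:2]-PLACE[n]).round(4))
a=blobs(T,"blue",(330,160,420,260));print(plane(T,[a[0][:2]],.163)[0,:2]-PLACE["l"])
cv2.imwrite("pics/f.png",np.hstack([cv2.resize(i["pixels"][y:y+140,x:x+190,::-1],None,fx=2,fy=2) for i,x,y in((T,250,120),(S,225,140))]))
show(tuple(a-0 for a in plane(T,[a[0][:2]],.163)[0,:2])+(.25,))
```

```text
s [289.4 153.2  18.9  30.8] [ 0.0175 -0.0032]
m [326.4 182.2  15.3  16. ] [ 0.0003 -0.0012]
t [405.6 227.5  20.4  21.4] [ 0.0013 -0.0004]
[-0.00575946 -0.00083111]
rel cm [ 7.71 12.9   0.22] pos [ 0.4289 -0.1964  0.2523] q [ 0.     0.994  0.11  -0.001] open 0.701 F [ 0.4 -0.  -0.3] g 0.0 t 25.55
```

View pics/f.png

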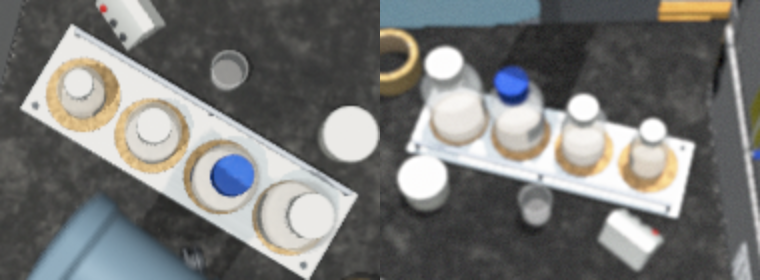

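All four stand upright in the right order. The small cap's blob merged with the white rail, so I'll re-measure it at about (289.5,161.5) with a tighter window.

Run:
```python
from h import *
from bench import ctrl
T=ctrl.camera("top");S=ctrl.camera("side")
def cap(c,u,v,r,lo):
    k=cv2.inRange(c["pixels"],(lo,)*3,(255,)*3);m=np.zeros_like(k);cv2.circle(m,(u,v),r,255,-1)
    q=max(cv2.findContours(k&m,0,1)[0],key=cv2.contourArea);return cv2.fitEllipse(q)
for lo in(222,230):
    e=cap(T,289,161,10,lo);f=cap(S,225+(652-380)//2,140+131//2,9,lo)
    print(np.round(e[0]+e[1],1),np.round(f[0]+f[1],1),(plane(T,[e[0]],.123)[0,:2]-PLACE["s"]).round(4),[np.round(x,4) for x in tri(T,e[0],S,f[0])])
a=blobs(T,"blue",(330,160,420,260))[0];b=blobs(S,"blue",(250,130,340,230))[0]
print("l",a,b,tri(T,a[:2],S,(b[0],b[1]-2)))
show((.4,-.2,.25))
```

```text
[288.8 161.   12.4  12.6] [360.8 204.7   9.6  11.2] [-0.0006 -0.0016] [array([ 0.6443, -0.1362,  0.1197]), np.float64(0.0006)]
[288.8 161.3  11.2  12. ] [361.  204.6   9.5  10.6] [-0.0013 -0.0017] [array([ 0.6438, -0.136 ,  0.1193]), np.float64(0.0013)]
l (365.7, 207.4, 19.5, 21.5) (290.5, 181.8, 16.7, 18.7) (array([ 0.53263118, -0.30575304,  0.1589747 ]), np.float64(8.178665493171884e-05))
rel cm [-3.22 -0.36  0.3 ] pos [ 0.4322 -0.1964  0.253 ] q [0.001 0.994 0.111 0.001] open 0.699 F [ 0.3 -0.6  0.6] g 0.0 t 25.65
```

```bash
python3 -c "
from bench import ctrl
print(ctrl.hand_in())"
```

```text
the job is handed in; nothing more can be done
None
```

The four bottles stand upright on the pads in height order, shortest at the timer's end (pad_d) and tallest on pad_a, and the job is handed in; measured centring is within about 2 mm, except about 6 mm for the blue-capped bottle on pad_b (limit 13 mm), and the hand-in returned no verdict.

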